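# Knock a broken peg stub out of a thread spool

### The job

A broken orange peg stub is jammed in the bore of the green thread spool on the knock-out stand. Take the blue-handled rod from the wooden block, feel it into the spool's bore from above and push the stub out so that it drops into the tray underneath, gently, never forcing the spool hard down onto its spring. Then draw the rod out, stand it back in a hole of the block with its handle resting on top, let go, and leave everything else as it is.

Things in the scene. Friction and masses are not known exactly. Their poses are not given: they have to be found in the camera images.
- stand: Grey knock-out stand, fixed: catch tray 150 (its x) x 124 (its y) x 18 mm, walls and floor 4 mm; two posts at y = +-52 mm carry an aluminium bridge plate 70 x 124 mm, its top 51 mm up. On the plate stands a sprung seat with the upright green, white-flanged spool; its bore opens through the plate into the tray. Origin: centre of the tray's underside, z up.
- stand_axis (a point): Point on the stand's centre line at the height of the spool's top (111 mm above the stand's origin). The spool itself is not measured: its bore axis lies up to 6 mm off this point along the stand's x and likewise along its y, in an unknown direction.
- spool (a joint): Travel of the spool down on its spring (m): 0 free, stop at 0.014, about 1500 N/m; 0.010 takes some 16 N and is the most it may be pressed. It springs back up and does not move sideways. Spool: 56 mm wide, 45 mm tall, top 111 mm and lower end 66 mm above the stand's origin; sharp-edged round vertical bore 20 mm wide, right through.
- stub: Orange cylinder 12 mm across, 22 mm long, 30 g; origin at its centre, z along its axis. Jammed upright against one side of the 20 mm bore, so the bore axis runs 4 mm from its own, on an unknown side; its top is 10 to 18 mm below the spool's. Sliding it takes 5 to 11 N, more if the rod rubs the wall; it drops when the rod's tip is between 5 mm above and 12 mm below the free spool's lower end.
- rod: Knock-out rod, about 180 g: round blue handle 30 mm across, 60 mm tall (32 mm brass ferrule), below it a straight flat-ended steel shank 17 mm across, 70 mm long. Origin: centre of the handle's lower face (the shoulder), z up along the handle. It starts upright in one of the block's holes, its shoulder resting on the block's top.
- rod_tip (a point): Centre of the flat lower end of the rod's shank, 70 mm below rod's origin.
- block: Fixed wooden block 70 (x) x 150 (y) x 85 mm tall, origin at the centre of its underside; two vertical round holes 24 mm wide and 75 mm deep at y = +38 and -38 mm.
- block_hole0 (a point): Centre of the mouth of the hole at y = +38 mm, on the block's top (85 mm up).
- block_hole1 (a point): Centre of the mouth of the hole at y = -38 mm, on the block's top.
- awl: Bystander: awl with a yellow handle of the same size as the rod's (30 x 60 mm) and an 8 mm shank, standing in the block's other hole; origin at its shoulder.
- drink: Bystander: clear drink bottle with orange cap, 66 mm wide, 190 mm tall; origin at its underside.
- thread: Bystander: reel of red thread, 40 mm wide, 50 mm tall, upright; origin at its underside.
- tin: Bystander: round pin tin with red lid, 74 mm wide, 28 mm tall; origin at its underside.
Mind the look-alikes: they are no part of the job. What is meant by the rod is not black or red, and is the smaller of those in its own colour.

How it is judged:
By the outcome, as a careful person would: the job done as asked, in the order asked, and still so for the second after the job is handed in, with the robot touching nothing.
It also fails if it takes over 72 s, if anything falls off the work surface, if the arm or the gripper's body presses on something with over 40 N, if the wrist force passes 120 N, or if a joint passes its speed limit or range.

### The arm

A 6-joint arm with a two-finger parallel gripper is mounted at the origin on the work surface. World frame = base frame: x ahead of the robot, y to its left, z up, the work surface at z = 0. Lengths are in m, angles in rad, forces in N, time in s.
With the tool pointing down it reaches from about 0.25 to 0.775 m from the base axis. Payload 4 kg.
Tool frame: the origin (TCP) lies between the finger pads; the fingertips stand 14 mm ahead of it and the grasp point (between the pads) lies 5 mm behind it (robot.nose_length is the distance from the TCP to the fingertips, in m); z points along the fingers, y is the direction in which the jaws open and shut (so a half turn about z gives the same grasp; the last joint's range is limited). The gripper opens to 94 mm and grips with 3 to 60 N. Pads are 16 mm wide; open, the fingers measure 119 mm over their backs; the gripper's body (75 mm by 177 mm) begins 78 mm behind the grasp point.
Start: joints at [1.209, 0.087, 1.371, -0, 1.684, -0.103], TCP at [0.141, 0.532, 0.22] pointing down, gripper open.
Joint ranges: [-3.1, 3.1], [-0.76, 2.03], [0.27, 2.55], [-1.08, 4.22], [0.17, 2.65], [-2.57, 2.57]. Speed limits (rad/s): [2.79, 2.79, 3.14, 3.14, 3.14, 3.14].

### API

Orientations are given as [roll, pitch, yaw] about the fixed x, y, z axes, in that order (R = Rz(yaw) Ry(pitch) Rx(roll)).
In Python, from bench import robot, eyes, finder gives the robot as it stands.
- The arm moves only by the tool play_rows, never from a script. Its argument "rows" is a list of rows, each an object with "linear": the shift along the tool's x, y, z in cm, a list of three; "spin": the turn about the tool's z in degrees. A call has 1 to 12 rows; each row shifts and turns the commanded pose from where the row before left it, along the tool's axes as they then stand; what a row does not reach is not made up. A row lasts 1/12 s, in which the tool goes at most 41.7 mm and 7.16 degrees, less where a joint would pass 70% of its speed; a pose out of reach is approached as far as the arm can. A call with a gripper value outside its range is refused whole. "claw" is the finger opening in cm, from 0 to 9.4, set as the call begins (left out, the last holds). The fingers move at their own pace and stop on an object; the grip force is fixed at half the most. Time passes only in rows, so rows that do not move let the fingers close. It gives the time, the measured TCP pose, the force and the opening at its end, in the units of the state.
- robot.get_obs(): the state, without advancing time (a new reading comes with each control period).
- eyes.snapshot(name): name is "scene" or "side" or "wrist"; returns a dict with "frame" (400x640x3 uint8, red, green, blue), "fx", "fy", "cx", "cy" (pixels), "rvec" (rotation vector, rad) and "tvec" (3), from world to camera coordinates, as OpenCV has them; the wrist camera has in their place "mount" (4x4, takes a point from camera to tool coordinates, whose origin is the TCP and whose axes are the flange's). Camera axes: x right, y down, z forward; pixel columns grow to the right and rows downward; lengths in m; the calibration is good to about 2 mm. A picture is of the moment at which its call begins: read the wrist's pose just before it. There is no depth.
- robot.close_job(): hands the job in, once; it reports no verdict.
Trained networks look in a picture, given as the dict that the camera call returned (one of the last four; its "shot" number tells which), for a name from the list of things; names that differ only in an ending like _2 or _b are one class to them, and where a whole thing is asked for, a point or a joint stands for the part that bears it (a point fixed in the world has none). Each returns a list of dicts, best first, with "conf" (0 to 1); they miss things now and then, are a little off and sometimes report something else, mostly with a low value. They report only what shows in the picture. A call takes as long as a camera call. They do not tell look-alikes from the thing itself.
- finder.silhouettes(picture, name): "pixels" (400x640 bool, what is visible of it) and "box" ([centre column, centre row, width, height] in pixels, round what is visible of it).
The state is a dict: "time": time; "joint_positions": joint angles; "qvel": joint speeds; "joint_torque": joint torques, N m; "tool_pos": TCP position; "ee_rot": TCP orientation; "wrist_force": force on the tool from outside, world axes, zero at the start; "wrist_torque": the same for the moment, N m; "width": finger opening in m.
Only numpy, scipy, OpenCV 4.12 (cv2) and the standard library are available. Lean on these libraries where they do the work, as an engineer would, in place of code of your own. Each camera call takes 0.05 s, during which the arm holds its last target. There are 200 camera calls.

## Working session

There is one attempt and no reset: what is moved stays moved. The work goes in short steps, Python scripts to look and compute and a tool call to move; the robot and the scene stay as the last step left them, time stands still between calls to the robot, and variables do not carry over. Pictures are saved under pics/ and viewed, about 8 in all and at most 12, crops included, and the job is handed in when it is done.

Besides the shell and the picture viewer there is one more tool, called after "Call:" as a command line: name --argument value ..., lists and objects as JSON in quotes. play_rows: Moves the arm, as the interface text tells. Its arguments: {"type":"object","properties":{"rows":{"type":"array"},"claw":{"type":"number"}},"required":["rows"]}

```bash
mkdir -p pics; ls
cat > h.py <<'E'
import numpy as np, cv2
from bench import robot, eyes, finder
def save(p,n,crop=None,s=1):
    f=p["frame"]
    if crop: f=f[crop[1]:crop[3],crop[0]:crop[2]]
    f=cv2.resize(f,None,fx=s,fy=s,interpolation=cv2.INTER_CUBIC)
    cv2.imwrite(f"pics/{n}.png",f[:,:,::-1])
def cam(p,obs=None):
    "R,C: camera to world"
    if "rvec" in p:
        R=cv2.Rodrigues(np.array(p["rvec"],float))[0].T
        return R,-R@np.array(p["tvec"],float).ravel()
    T=np.eye(4); r,pi,y=obs["ee_rot"]
    from scipy.spatial.transform import Rotation as Ro
    T[:3,:3]=Ro.from_euler('xyz',[r,pi,y]).as_matrix(); T[:3,3]=obs["tool_pos"]
    T=T@np.array(p["mount"]); return T[:3,:3],T[:3,3]
def atz(p,u,v,z,obs=None):
    R,C=cam(p,obs); d=R@np.array([(u-p["cx"])/p["fx"],(v-p["cy"])/p["fy"],1])
    return C+d*(z-C[2])/d[2]
def proj(p,X,obs=None):
    R,C=cam(p,obs); c=R.T@(np.array(X)-C); return p["fx"]*c[0]/c[2]+p["cx"],p["fy"]*c[1]/c[2]+p["cy"]
E
python3 - <<'E'
from h import *
o=robot.get_obs(); print(o)
ps={n:eyes.snapshot(n) for n in("scene","side","wrist")}
for n,p in ps.items():
    R,C=cam(p,o); print(n,C.round(3),R[:,2].round(2),p["fx"])
f=np.vstack([ps["scene"]["frame"],ps["side"]["frame"]])
cv2.imwrite("pics/a.png",cv2.resize(f,(0,0),fx=.75,fy=.75)[:,:,::-1])
for n,p in ps.items():
    for k in("rod","awl","stand","spool","stub","block","drink","thread","tin"):
        print(n,k,[(round(d["conf"],2),np.round(d["box"]).astype(int).tolist()) for d in finder.silhouettes(p,k)])
E
```

```text
pics
{'time': 0.0, 'joint_positions': array([ 1.20891365e+00,  8.79394129e-02,  1.37224733e+00,  1.97151975e-06,
        1.68357624e+00, -1.03124662e-01]), 'qvel': array([-3.94072837e-04,  5.69607825e-04,  2.85564820e-04,  9.10050254e-05,
       -1.29880600e-03, -2.07574287e-03]), 'joint_torque': array([ 1.02008100e-03, -3.40192723e+01, -3.02426398e+01,  7.17441039e-02,
        3.33667151e-02, -1.93486057e-04]), 'tool_pos': array([0.14056863, 0.53120344, 0.21831617]), 'ee_rot': array([-3.13943406e+00, -2.25366964e-04,  2.88283461e+00]), 'wrist_force': array([-0.33852284, -0.35214253, -0.60568648]), 'wrist_torque': array([ 0.03061772, -0.02021977, -0.02916141]), 'width': 0.09403359660786659}
scene [1.109 0.597 1.166] [-0.41 -0.45 -0.8 ] 512.5203264064279
side [ 0.145 -0.726  0.788] [ 0.4   0.67 -0.63] 440.80150593255684
wrist [0.078 0.549 0.384] [ 0.22 -0.06 -0.97] 286.99568597903277
scene rod [(0.85, [231, 135, 19, 29]), (0.8, [302, 146, 12, 38]), (0.79, [241, 174, 24, 52]), (0.68, [269, 149, 10, 18]), (0.59, [381, 242, 23, 32])]
scene awl [(0.51, [282, 166, 14, 24]), (0.2, [278, 176
[... 189 characters left out ...]
0.66, [288, 234, 30, 56])]
scene thread [(0.9, [462, 301, 20, 23])]
scene tin [(0.82, [250, 139, 22, 24])]
side rod [(0.92, [366, 274, 16, 30]), (0.88, [421, 294, 29, 69]), (0.78, [321, 298, 10, 48]), (0.72, [404, 259, 25, 67])]
side awl [(0.61, [353, 252, 16, 30])]
side stand [(0.94, [275, 202, 54, 42])]
side spool [(0.8, [272, 187, 23, 30])]
side stub [(0.71, [352, 250, 17, 29])]
side block [(0.56, [355, 287, 64, 79]), (0.25, [272, 187, 20, 24])]
side drink [(0.69, [354, 201, 30, 68])]
side thread [(0.47, [225, 170, 10, 20])]
side tin [(0.84, [391, 369, 38, 43])]
wrist rod []
wrist awl []
wrist stand []
wrist spool []
wrist stub []
wrist block []
wrist drink []
wrist thread []
wrist tin []
```

View pics/a.png

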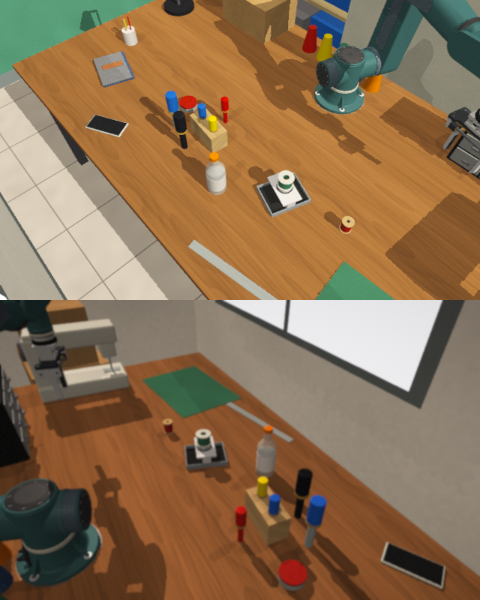

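The picture shows the handles that could be the rod, in scene pixels. A large blue one stands free at (231,135), a smaller blue one is in the block at (269,149), a black one is at (241,174) and a red one at (302,146). The yellow awl is at (282,166). By the description the rod is the smaller blue one in the block. I'll check that in a close crop and measure it.

Run:
```python
from h import *
o=robot.get_obs()
a=eyes.snapshot("scene"); b=eyes.snapshot("side")
A=cv2.resize(a["frame"][90:330,200:500],None,fx=2,fy=2,interpolation=cv2.INTER_CUBIC)[:,:]
B=cv2.resize(b["frame"][140:400,200:460],None,fx=2,fy=2,interpolation=cv2.INTER_CUBIC)
cv2.imwrite("pics/b.png",A[:,:,::-1]); 
def tri(pa,pb,u,v):
    # least squares ray intersection
    M=np.zeros((3,3));r=np.zeros(3);ds=[]
    for p,(x,y) in((pa,u),(pb,v)):
        R,C=cam(p);d=R@np.array([(x-p["cx"])/p["fx"],(y-p["cy"])/p["fy"],1]);d/=np.linalg.norm(d)
        P=np.eye(3)-np.outer(d,d);M+=P;r+=P@C;ds.append((P,C))
    X=np.linalg.solve(M,r);return X.round(3),[round(float(np.linalg.norm(P@(X-C))),4) for P,C in ds]
for n,u,v in(("rod",(269,149),(366,274)),("awl",(282,166),(353,252)),("spool",(381,243),(272,187)),("stand",(377,263),(275,202)),("drink",(288,234),(354,201)),("bigblue",(231,135),(421,294)),("black",(241,174),(404,259)),("red",(302,146),(321,298)),("tin",(250,139),(391,369)),("thread",(462,301),(225,170))):
    print(n,*tri(a,b,u,v))
```

```text
rod [ 0.55  -0.237  0.111] [0.002, 0.002]
awl [ 0.563 -0.166  0.109] [0.0033, 0.0033]
spool [0.529 0.179 0.078] [0.0036, 0.0036]
stand [0.543 0.191 0.012] [0.0007, 0.0007]
drink [0.685 0.006 0.087] [0.0009, 0.0009]
bigblue [ 0.604 -0.342  0.125] [0.0033, 0.0033]
black [ 0.658 -0.229  0.095] [0.003, 0.003]
red [ 0.452 -0.214  0.071] [0.0051, 0.0051]
tin [ 0.512 -0.392  0.008] [0.0016, 0.0016]
thread [0.473 0.407 0.019] [0.0036, 0.0036]
```

View pics/b.png

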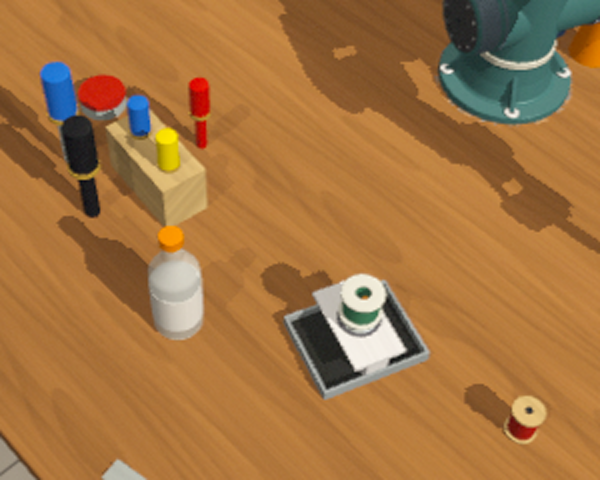

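The smaller blue handle sits in the block at crop pixel (139,115), next to the yellow awl at (167,150). The bigger blue one at (58,90) is the look-alike. On the way to the rod I'll look at the spool from above with the wrist camera.

Call:
play_rows --rows '[{"linear": [-3.3, -1.7, -0.3], "spin": 0}, {"linear": [-3.3, -1.7, -0.3], "spin": 0}, {"linear": [-3.3, -1.7, -0.3], "spin": 0}, {"linear": [-3.3, -1.7, -0.3], "spin": 0}, {"linear": [-3.3, -1.7, -0.3], "spin": 0}, {"linear": [-3.3, -1.7, -0.3], "spin": 0}, {"linear": [-3.3, -1.7, -0.3], "spin": 0}, {"linear": [-3.3, -1.7, -0.3], "spin": 0}, {"linear": [-3.3, -1.7, -0.3], "spin": 0}, {"linear": [-3.3, -1.7, -0.3], "spin": 0}, {"linear": [-3.3, -1.7, 0], "spin": 0}, {"linear": [-3.3, -1.7, 0], "spin": 0}]' --claw 5.5

```text
time: 2.6
tool_pos: [0.4726, 0.2317, 0.2501]
ee_rot: [3.141, 0.001, 2.883]
wrist_force: [0.0, 0.7, 0.3]
width: 0.0553
```

Call:
play_rows --rows '[{"linear": [-3.5, -1.8, 0], "spin": 0}, {"linear": [-3.5, -1.8, 0], "spin": 0}, {"linear": [0, 0, 0], "spin": 7.1}, {"linear": [0, 0, 0], "spin": 7.1}, {"linear": [0, 0, 0], "spin": 7.1}, {"linear": [0, 0, 0], "spin": 7.1}, {"linear": [0, 0, 0], "spin": 7.1}, {"linear": [0, 0, 0], "spin": 7.1}, {"linear": [0, 0, 0], "spin": 7.1}, {"linear": [0, 0, 0], "spin": 7.1}, {"linear": [0, 0, 0], "spin": 7.1}, {"linear": [0, 0, 0], "spin": 7.1}]'

```text
time: 3.6
tool_pos: [0.5298, 0.1804, 0.2494]
ee_rot: [-3.142, -0.0, 1.637]
wrist_force: [-0.2, -0.2, -0.3]
width: 0.0548
```

Call:
play_rows --rows '[{"linear": [0, 0, 0], "spin": 7.1}, {"linear": [0, 0, 0], "spin": 7.1}, {"linear": [0, 0, 0], "spin": 0}, {"linear": [0, 0, 0], "spin": 0}]'

```text
time: 3.93
tool_pos: [0.5298, 0.1805, 0.2495]
ee_rot: [-3.142, -0.0, 1.399]
wrist_force: [0.3, -0.3, 1.0]
width: 0.0552
```

Run:
```python
from h import *
o=robot.get_obs(); print(o["time"],o["tool_pos"],o["ee_rot"],o["wrist_force"],o["width"])
p=eyes.snapshot("wrist"); print(p["mount"]); save(p,"c"); np.save("pc.npy",dict(p=p,o=o),allow_pickle=True)
for k in("stand","spool","stub"):
    for d in finder.silhouettes(p,k): print(k,d["conf"],d["box"])
```

```text
3.9333 [0.52980375 0.1804648  0.24947679] [-3.14155766e+00 -1.11283859e-04  1.39898092e+00] [ 0.33198837 -0.26079762  1.04145526] 0.0552244696300747
[[ 2.22435415e-04 -9.74062802e-01 -2.26277726e-01  6.60249269e-02]
 [ 9.99999958e-01  2.58718973e-04 -1.30693919e-04  2.31993123e-04]
 [ 1.85846425e-04 -2.26277687e-01  9.74062818e-01 -1.65323169e-01]
 [ 0.00000000e+00  0.00000000e+00  0.00000000e+00  1.00000000e+00]]
stand 0.84 [322.7, 180.2, 120.4, 104.7]
spool 0.88 [320.6, 196.1, 49.3, 56.7]
stub 0.52 [317.9, 191.2, 10.9, 11.3]
```

View pics/c.png

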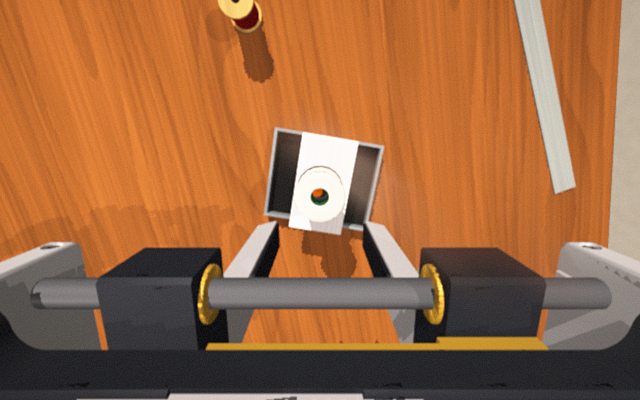

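The spool's flange is centred near (320,193), with its bore near (320,197) and the orange stub visible inside. I'll fit the bore mouth at z = 0.111.

```bash
cat > bore.py <<'E'
from h import *
def bore(p,o,c,r=22,z=.111):
    x,y=map(int,c); f=p["frame"][y-r:y+r,x-r:x+r].astype(np.float32).min(axis=2)
    g=cv2.resize(f,None,fx=8,fy=8,interpolation=cv2.INTER_CUBIC)
    w=np.percentile(f,85);d=np.percentile(f,2)
    m=(g<(w+d)/2).astype(np.uint8)
    cs=cv2.findContours(m,cv2.RETR_EXTERNAL,cv2.CHAIN_APPROX_NONE)[0]
    cs=[q for q in cs if cv2.pointPolygonTest(q,(r*8.,r*8.),True)>-40 and cv2.contourArea(q)>3000]
    for q in cs:
        e=cv2.fitEllipse(cv2.convexHull(q)); u=(e[0][0]+.5)/8-.5+x-r; v=(e[0][1]+.5)/8-.5+y-r
        # circle fit in world plane from hull points
        P=np.array([atz(p,(a+.5)/8-.5+x-r,(b+.5)/8-.5+y-r,z,o)[:2] for a,b in q[:,0,:]])
        A=np.c_[2*P,np.ones(len(P))]; s=np.linalg.lstsq(A,(P**2).sum(1),rcond=None)[0]
        print("ell",u,v,np.array(e[1])/8,"world",s[:2].round(4),"r",np.sqrt(s[2]+s[0]**2+s[1]**2).round(4))
E
python3 - <<'E'
from bore import *
D=np.load("pc.npy",allow_pickle=True).item(); p,o=D["p"],D["o"]
bore(p,o,(319,197),16)
# stand box corner rays: tray top outline z=.018
f=p["frame"]
for c in((274,127),(383,146),(371,229),(265,214)): print(atz(p,*c,.018,o).round(4))
save(p,"d",(255,115,395,240),5)
E
```

```text
ell 319.3140392303467 196.44311141967773 [16.52692032 17.76506805] world [0.5285 0.18  ] r 0.0093
[0.4811 0.2642 0.018 ]
[0.622  0.2144 0.018 ]
[0.5903 0.0994 0.018 ]
[0.4433 0.1479 0.018 ]
```

View pics/d.png

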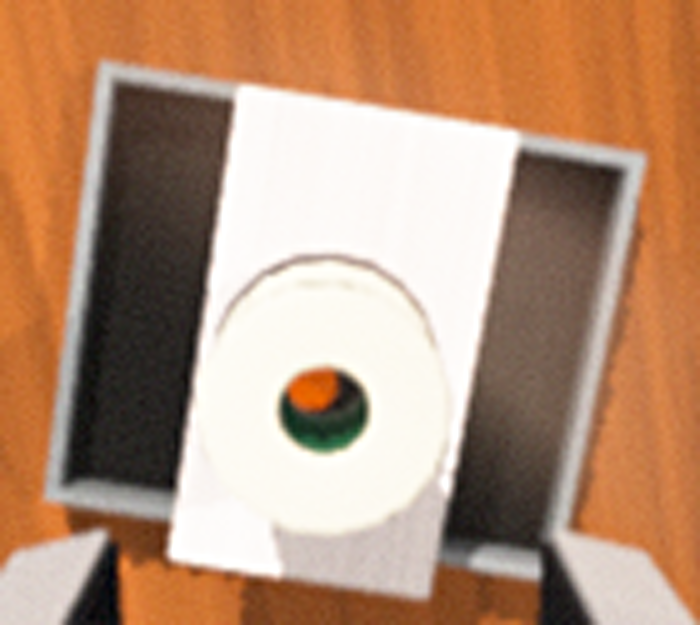

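The bore is at about (0.5285, 0.180), within 6 mm of the stand centre (0.534, 0.182), so that holds. Next I go above the rod.

Call:
play_rows --rows '[{"linear": [-3.4, 0.76, -0.1], "spin": 0}, {"linear": [-3.4, 0.76, -0.1], "spin": 0}, {"linear": [-3.4, 0.76, -0.1], "spin": 0}, {"linear": [-3.4, 0.76, -0.1], "spin": 0}, {"linear": [-3.4, 0.76, -0.1], "spin": 0}, {"linear": [-3.4, 0.76, -0.1], "spin": 0}, {"linear": [-3.4, 0.76, -0.1], "spin": 0}, {"linear": [-3.4, 0.76, -0.1], "spin": 0}, {"linear": [-3.4, 0.76, -0.1], "spin": 0}, {"linear": [-3.4, 0.76, -0.1], "spin": 0}, {"linear": [-3.4, 0.76, -0.1], "spin": 0}, {"linear": [-3.4, 0.76, -0.1], "spin": 0}]'

```text
time: 5.13
tool_pos: [0.5484, -0.239, 0.2616]
ee_rot: [3.141, -0.0, 1.397]
wrist_force: [0.3, 0.1, 0.3]
width: 0.0549
```

Call:
play_rows --rows '[{"linear": [0, 0, 0], "spin": 0}, {"linear": [0, 0, 0], "spin": 0}, {"linear": [0, 0, 0], "spin": 0}]'

```text
time: 5.38
tool_pos: [0.5485, -0.2368, 0.2613]
ee_rot: [-3.141, -0.001, 1.396]
wrist_force: [-0.7, -0.0, 0.5]
width: 0.055
```

Run:
```python
from h import *
o=robot.get_obs(); print(o["time"],o["tool_pos"],o["ee_rot"],o["wrist_force"],o["width"])
p=eyes.snapshot("wrist"); save(p,"e"); np.save("pe.npy",dict(p=p,o=o),allow_pickle=True)
print("proj rod top exp",proj(p,(.55,-.237,.145),o))
for k in("rod","awl","block"):
    for d in finder.silhouettes(p,k): print(k,d["conf"],d["box"])
```

```text
5.3833 [ 0.54854508 -0.2368476   0.26128259] [-3.14122786e+00 -8.98936597e-04  1.39618292e+00] [-0.70470535 -0.01791116  0.49125587] 0.05496812754695105
proj rod top exp (np.float64(321.87129070270834), np.float64(200.5217532237316))
rod 0.9 [322.2, 192.9, 27.5, 42.6]
rod 0.82 [237.1, 188.6, 44.1, 34.1]
rod 0.7 [423.6, 170.1, 79.2, 53.1]
rod 0.58 [404.3, 253.7, 22.2, 37.9]
awl 0.77 [318.0, 119.8, 29.3, 36.6]
block 0.87 [315.4, 152.6, 66.3, 133.1]
```

View pics/e.png

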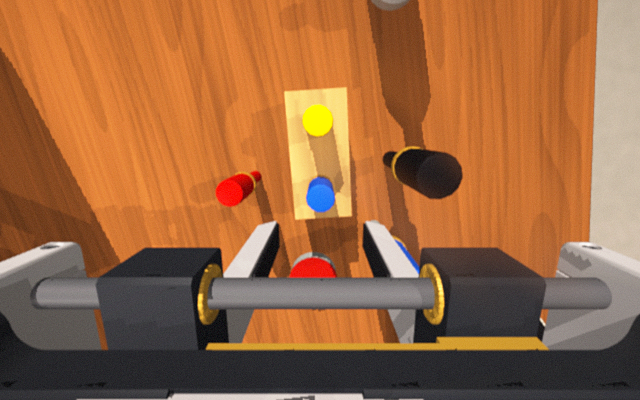

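The rod (322,195), the awl (318,120) and the look-alikes are as expected: red at (237,188), black at (424,170), and big blue partly hidden at (404,254). The top face projects where predicted, so I descend and grasp.

Call:
play_rows --rows '[{"linear": [0, 0.1, 1.4], "spin": 0}, {"linear": [0, 0.05, 1.4], "spin": 0}, {"linear": [0, 0, 1.4], "spin": 0}, {"linear": [0, 0, 1.4], "spin": 0}, {"linear": [0, 0, 1.4], "spin": 0}, {"linear": [0, 0, 1.4], "spin": 0}, {"linear": [0, 0, 1.4], "spin": 0}, {"linear": [0, 0, 1.4], "spin": 0}, {"linear": [0, 0, 1.2], "spin": 0}, {"linear": [0, 0, 1.0], "spin": 0}, {"linear": [0, 0, 0.8], "spin": 0}, {"linear": [0, 0, 0.1], "spin": 0}]'

```text
time: 6.58
tool_pos: [0.5493, -0.2367, 0.1166]
ee_rot: [-3.139, -0.001, 1.396]
wrist_force: [-0.6, 0.5, 0.5]
width: 0.0544
```

Call:
play_rows --rows '[{"linear": [0, 0, 0], "spin": 0}, {"linear": [0, 0, 0], "spin": 0}, {"linear": [0, 0, 0], "spin": 0}, {"linear": [0, 0, 0], "spin": 0}, {"linear": [0, 0, 0], "spin": 0}, {"linear": [0, 0, 0], "spin": 0}, {"linear": [0, 0, 0], "spin": 0}, {"linear": [0, 0, 0], "spin": 0}]' --claw 2.0

```text
time: 7.25
tool_pos: [0.5502, -0.2377, 0.1194]
ee_rot: [3.141, 0.001, 1.396]
wrist_force: [-1.9, 0.6, 4.1]
width: 0.0295
```

Call:
play_rows --rows '[{"linear": [0, 0, -0.3], "spin": 0}, {"linear": [0, 0, -0.7], "spin": 0}, {"linear": [0, 0, -1.2], "spin": 0}, {"linear": [0, 0, -1.5], "spin": 0}, {"linear": [0, 0, -1.8], "spin": 0}, {"linear": [0, 0, -1.8], "spin": 0}, {"linear": [0, 0, -1.8], "spin": 0}, {"linear": [0, 0, -1.8], "spin": 0}, {"linear": [0, 0, -1.8], "spin": 0}, {"linear": [0, 0, -1.8], "spin": 0}, {"linear": [0, 0, -1.2], "spin": 0}, {"linear": [0, 0, -0.5], "spin": 0}]'

```text
time: 8.25
tool_pos: [0.5508, -0.2378, 0.2837]
ee_rot: [3.137, 0.001, 1.396]
wrist_force: [-0.1, -0.1, -2.0]
width: 0.0292
```

Call:
play_rows --rows '[{"linear": [1.5, 0, 0], "spin": 0}, {"linear": [2.5, -0.8, 0], "spin": 0}, {"linear": [3.0, -0.8, 0], "spin": 0}, {"linear": [3.0, -0.8, 0], "spin": 0}, {"linear": [3.0, -0.8, 0], "spin": 0}, {"linear": [3.0, -0.8, 0], "spin": 0}, {"linear": [3.0, -0.8, 0], "spin": 0}, {"linear": [3.0, -0.8, 0], "spin": 0}, {"linear": [3.0, -0.8, 0], "spin": 0}, {"linear": [3.0, -0.8, 0], "spin": 0}, {"linear": [2.5, -0.8, 0], "spin": 0}, {"linear": [1.5, 0, 0], "spin": 0}]'

```text
time: 9.25
tool_pos: [0.525, 0.0955, 0.2792]
ee_rot: [-3.138, -0.001, 1.4]
wrist_force: [-0.1, -0.5, -1.6]
width: 0.0297
```

Call:
play_rows --rows '[{"linear": [2.5, -0.2, 0], "spin": 0}, {"linear": [2.5, -0.6, 0], "spin": 0}, {"linear": [2.0, -0.4, 0], "spin": 0}, {"linear": [1.2, 0, 0], "spin": 0}, {"linear": [0, 0, 0], "spin": 0}, {"linear": [0, 0, 0], "spin": 0}, {"linear": [0, 0, 0], "spin": 0}, {"linear": [0, 0, 0], "spin": 0}]'

```text
time: 9.92
tool_pos: [0.5295, 0.1733, 0.2803]
ee_rot: [-3.141, 0.0, 1.394]
wrist_force: [-0.9, -0.4, -1.7]
width: 0.0297
```

Run:
```python
from h import *
o=robot.get_obs(); print(o["time"],o["tool_pos"],o["ee_rot"],o["wrist_force"],o["width"])
p=eyes.snapshot("wrist"); s=eyes.snapshot("side"); c=eyes.snapshot("scene")
f=cv2.resize(p["frame"],None,fx=1.2,fy=1.2)[:330]
g=[cv2.resize(q["frame"][int(v)-45:int(v)+45,int(u)-45:int(u)+45],(384,384),interpolation=cv2.INTER_CUBIC)[50:-64] for q in(s,c) for u,v in[proj(q,(.53,.18,.16))]]
cv2.imwrite("pics/f.png",np.vstack([f,np.hstack(g)])[:,:,::-1])
np.save("pf.npy",dict(p=p,o=o),allow_pickle=True)
for d in finder.silhouettes(p,"rod"): print("rod",d["conf"],d["box"])
print(proj(p,o["tool_pos"]-[0,0,.1044],o))
```

```text
9.9167 [0.5295364  0.17330838 0.28033315] [-3.14141935e+00  4.57613672e-04  1.39414329e+00] [-0.92520088 -0.37216621 -1.66974552] 0.02968120015081904
rod 0.71 [323.9, 235.4, 55.1, 87.7]
rod 0.6 [243.2, 17.4, 42.9, 34.8]
rod 0.37 [323.4, 171.3, 118.9, 95.4]
(np.float64(320.39146203594555), np.float64(203.27500391218965))
```

View pics/f.png

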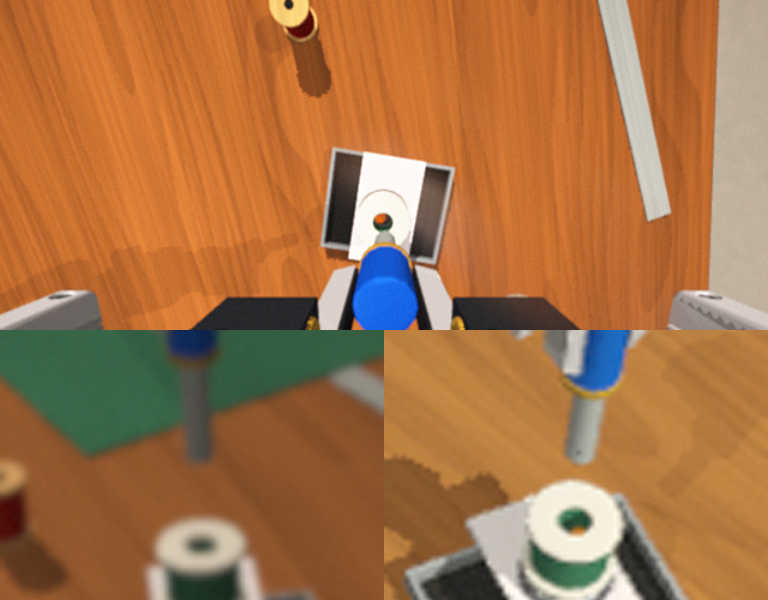

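The wrist view shows the bore at about (383,221)/1.2 and the shank tip at about (386,240)/1.2. The rod hangs straight in the side and scene crops. I'll zoom in on the tip and bore for the relative offset.

Run:
```python
from bore import *
D=np.load("pf.npy",allow_pickle=True).item(); p,o=D["p"],D["o"]
bore(p,o,(319,184),12)
print("bore proj",proj(p,(.5285,.18,.111),o))
save(p,"g",(290,155,350,230),8)
t=o["tool_pos"]-[0,0,.1044]
for a in(90,0,180): print(a,proj(p,t+np.array([.0085*np.cos(np.radians(a)),.0085*np.sin(np.radians(a)),0]),o))
```

```text
ell 318.64774799346924 185.05377674102783 [15.54363728 16.33249855] world [0.5285 0.1799] r 0.0093
bore proj (np.float64(318.58821327732494), np.float64(184.94432627723253))
90 (np.float64(318.83754696120735), np.float64(194.8156787792337))
0 (np.float64(329.0513712508922), np.float64(201.7760579282019))
180 (np.float64(311.752807796493), np.float64(204.77027086682892))
```

View pics/g.png

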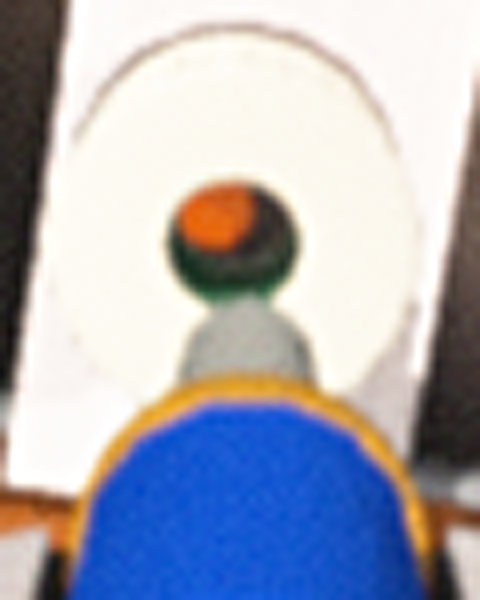

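Run:
```python
from h import *
D=np.load("pf.npy",allow_pickle=True).item(); p,o=D["p"],D["o"]
T=o["tool_pos"]
def top(X,r): 
    q=[proj(p,X+r*np.array([np.cos(a),np.sin(a),0]),o) for a in np.linspace(0,6.28,180)]; q=np.array(q); return q[:,1].min().round(1),q[:,1].max().round(1),q[:,0].min().round(1),q[:,0].max().round(1)
print("tip",top(T-[0,0,.1044],.0085)); print("shoulder",top(T-[0,0,.0344],.016)); print("handletop",top(T+[0,0,.0256],.015))
f=p["frame"].astype(int); m=(f[:,:,2]>120)&(f[:,:,2]>f[:,:,0]+80)&(f[:,:,1]<130)
ys,xs=np.where(m[150:330,280:370]); print("blue rows",ys.min()+150,ys.max()+150,xs.min()+280,xs.max()+280)
# widest rows
for y in range(205,285,6):
    r=np.where(m[y,280:370])[0]; print(y,(r.min()+280,r.max()+280) if len(r) else None)
```

```text
tip (np.float64(194.7), np.float64(211.7), np.float64(311.6), np.float64(329.2))
shoulder (np.float64(204.8), np.float64(246.6), np.float64(298.4), np.float64(342.2))
handletop (np.float64(235.1), np.float64(287.9), np.float64(291.6), np.float64(348.7))
blue rows 206 277 294 347
205 None
211 (np.int64(307), np.int64(334))
217 (np.int64(302), np.int64(339))
223 (np.int64(301), np.int64(340))
229 (np.int64(299), np.int64(341))
235 (np.int64(297), np.int64(343))
241 (np.int64(296), np.int64(344))
247 (np.int64(294), np.int64(346))
253 (np.int64(294), np.int64(347))
259 (np.int64(295), np.int64(347))
265 (np.int64(297), np.int64(345))
271 (np.int64(301), np.int64(340))
277 (np.int64(308), np.int64(334))
283 None
```

Run:
```python
from h import *
o=robot.get_obs(); T=o["tool_pos"]; print(T)
s=eyes.snapshot("side"); c=eyes.snapshot("scene")
obs={}
for n,q in(("side",s),("scene",c)):
    u,v=proj(q,(.53,.18,.16)); print(n,"seen bottom edge approx",int(u)+(1.8 if n=="side" else .9),int(v)-2.4)
    for dz in(0,-.01):
        pts=np.array([proj(q,T+[.0085*np.cos(a),.0085*np.sin(a),-.1044+dz]) for a in np.linspace(0,6.28,90)])
        hp=np.array([proj(q,T+[.015*np.cos(a),.015*np.sin(a),.0256+dz]) for a in np.linspace(0,6.28,90)])
        print(n,dz,"tip u",pts[:,0].mean().round(1),"vmax",pts[:,1].max().round(1),"handle top vmin",hp[:,1].min().round(1))
    for d in finder.silhouettes(q,"rod"):
        b=d["box"]
        if abs(b[0]-u)<40 and abs(b[1]-v)<70: print("rod",d["conf"],b,"top",b[1]-b[3]/2,"bot",b[1]+b[3]/2)
```

```text
[0.5296068  0.1735784  0.28062266]
side seen bottom edge approx 270.8 158.6
side 0 tip u 269.7 vmax 158.7 handle top vmin 107.9
side -0.01 tip u 269.9 vmax 162.0 handle top vmin 111.7
rod 0.74 [268.5, 135.2, 9.7, 47.5] top 111.44999999999999 bot 158.95
scene seen bottom edge approx 382.9 222.6
scene 0 tip u 381.5 vmax 222.6 handle top vmin 179.5
scene -0.01 tip u 381.1 vmax 225.0 handle top vmin 182.5
rod 0.86 [386.1, 204.1, 12.9, 41.3] top 183.45 bot 224.75
```

The tip height agrees with the side view. In the wrist view the rod sits about 3 mm towards tool +x in the grip. I'll correct for that, descend to about 7 mm above the spool and look again.

Call:
play_rows --rows '[{"linear": [0.1, -0.1, 0.5], "spin": 0}, {"linear": [0.1, -0.1, 1.0], "spin": 0}, {"linear": [0.1, 0, 1.0], "spin": 0}, {"linear": [0, 0, 1.0], "spin": 0}, {"linear": [0, 0, 1.0], "spin": 0}, {"linear": [0, 0, 0.8], "spin": 0}, {"linear": [0, 0, 0.4], "spin": 0}, {"linear": [0, 0, 0.1], "spin": 0}, {"linear": [0, 0, 0], "spin": 0}, {"linear": [0, 0, 0], "spin": 0}, {"linear": [0, 0, 0], "spin": 0}]'

```text
time: 11.23
tool_pos: [0.5284, 0.1778, 0.2233]
ee_rot: [3.14, -0.001, 1.396]
wrist_force: [0.3, 0.3, -1.2]
width: 0.0296
```

Run:
```python
from bore import *
o=robot.get_obs(); print(o["time"],o["tool_pos"],o["ee_rot"],o["wrist_force"],o["width"])
p=eyes.snapshot("wrist")
print("bore proj",proj(p,(.5285,.18,.111),o)); t=o["tool_pos"]-[0,0,.1044]; print("tip",proj(p,t,o),proj(p,t+[.0085*.17,.0085*.985,0],o))
save(p,"i",(290,155,350,230),8)
np.save("pi.npy",dict(p=p,o=o),allow_pickle=True)
```

```text
11.2333 [0.52841052 0.17779231 0.22331577] [ 3.14014976e+00 -6.74318205e-04  1.39576320e+00] [ 0.31747141  0.27790705 -1.16284091] 0.02955848118443429
bore proj (np.float64(319.91651987594014), np.float64(199.3584060979441))
tip (np.float64(320.2155550736417), np.float64(203.3939625453525)) (np.float64(320.17854306353496), np.float64(194.80381707094588))
```

View pics/i.png

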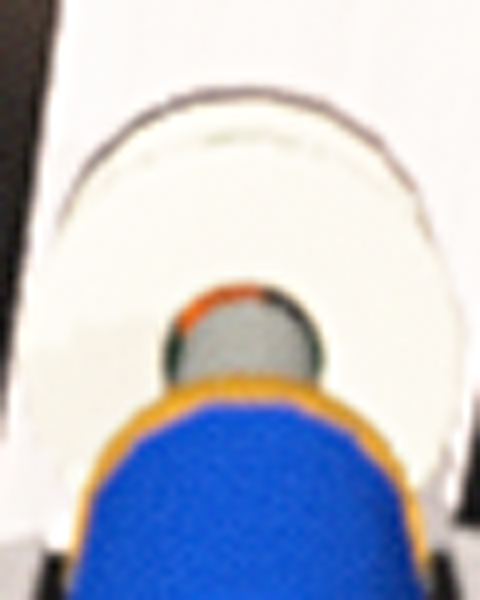

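Run:
```python
from bore import *
D=np.load("pi.npy",allow_pickle=True).item(); p,o=D["p"],D["o"]
def circ(l,r,t,rad,z):
    # centre on plane z whose circle projects to left/right mean and top row
    from scipy.optimize import least_squares
    a=np.linspace(0,6.283,181)
    def f(c):
        q=np.array([proj(p,(c[0]+rad*np.cos(k),c[1]+rad*np.sin(k),z),o) for k in a]); return [(q[:,0].min()+q[:,0].max())/2-(290+(l+r)/16-.5), q[:,1].min()-(155+t/8-.5)]
    return least_squares(f,[.528,.18]).x
b=circ(165,322,283,.010,.111); print("bore",b)
for z in(.119,.117): 
    t=circ(180,312,296,.0085,z); d=b-t; y=o["ee_rot"][2]
    print("tip",t,"off TCP",t-o["tool_pos"][:2],"move tool x,y mm",1e3*(d@[np.cos(y),np.sin(y)]),1e3*(d@[np.sin(y),-np.cos(y)]))
```

```text
bore [0.52844863 0.17958817]
tip [0.52900962 0.18098645] off TCP [0.00059911 0.00319414] move tool x,y mm -1.4746029309333093 -0.3089251794729676
tip [0.52893999 0.18059084] off TCP [0.00052947 0.00279853] move tool x,y mm -1.0729117349885047 -0.3092436350593129
```

Call:
play_rows --rows '[{"linear": [-0.12, -0.03, 0], "spin": 0}, {"linear": [0, 0, 0.2], "spin": 0}, {"linear": [0, 0, 0.2], "spin": 0}, {"linear": [0, 0, 0.2], "spin": 0}, {"linear": [0, 0, 0.2], "spin": 0}, {"linear": [0, 0, 0.2], "spin": 0}, {"linear": [0, 0, 0.1], "spin": 0}, {"linear": [0, 0, 0.1], "spin": 0}, {"linear": [0, 0, 0], "spin": 0}, {"linear": [0, 0, 0], "spin": 0}, {"linear": [0, 0, 0], "spin": 0}]'

```text
time: 12.2
tool_pos: [0.5276, 0.1766, 0.2106]
ee_rot: [3.141, -0.0, 1.396]
wrist_force: [-0.4, -0.3, -1.3]
width: 0.0301
```

The tip is about 5 mm into the bore with no added force. I'll push on in small steps and watch the force.

Call:
play_rows --rows '[{"linear": [0, 0, 0.15], "spin": 0}, {"linear": [0, 0, 0.15], "spin": 0}, {"linear": [0, 0, 0.15], "spin": 0}, {"linear": [0, 0, 0.15], "spin": 0}, {"linear": [0, 0, 0.1], "spin": 0}, {"linear": [0, 0, 0], "spin": 0}, {"linear": [0, 0, 0], "spin": 0}]'

```text
time: 12.78
tool_pos: [0.5275, 0.1765, 0.2033]
ee_rot: [-3.141, 0.0, 1.396]
wrist_force: [0.4, 0.5, -1.6]
width: 0.0293
```

Call:
play_rows --rows '[{"linear": [0, 0, 0.1], "spin": 0}, {"linear": [0, 0, 0.1], "spin": 0}, {"linear": [0, 0, 0.1], "spin": 0}, {"linear": [0, 0, 0.1], "spin": 0}, {"linear": [0, 0, 0], "spin": 0}, {"linear": [0, 0, 0], "spin": 0}]'

```text
time: 13.28
tool_pos: [0.5275, 0.1766, 0.1996]
ee_rot: [3.142, -0.0, 1.396]
wrist_force: [0.2, -0.1, -1.2]
width: 0.0294
```

Call:
play_rows --rows '[{"linear": [0, 0, 0.1], "spin": 0}, {"linear": [0, 0, 0.1], "spin": 0}, {"linear": [0, 0, 0.1], "spin": 0}, {"linear": [0, 0, 0], "spin": 0}, {"linear": [0, 0, 0], "spin": 0}]'

```text
time: 13.7
tool_pos: [0.5276, 0.1766, 0.1971]
ee_rot: [3.141, -0.0, 1.396]
wrist_force: [-1.0, -0.4, 3.1]
width: 0.0295
```

Call:
play_rows --rows '[{"linear": [0, 0, 0.1], "spin": 0}, {"linear": [0, 0, 0.1], "spin": 0}, {"linear": [0, 0, 0.1], "spin": 0}, {"linear": [0, 0, 0], "spin": 0}, {"linear": [0, 0, 0], "spin": 0}]'

```text
time: 14.12
tool_pos: [0.5278, 0.1767, 0.1946]
ee_rot: [3.14, -0.001, 1.396]
wrist_force: [-0.4, 0.6, 5.6]
width: 0.0297
```

Call:
play_rows --rows '[{"linear": [0, 0, 0.1], "spin": 0}, {"linear": [0, 0, 0.1], "spin": 0}, {"linear": [0, 0, 0.1], "spin": 0}, {"linear": [0, 0, 0.1], "spin": 0}, {"linear": [0, 0, 0], "spin": 0}]'

```text
time: 14.53
tool_pos: [0.5281, 0.1769, 0.1907]
ee_rot: [3.139, -0.001, 1.396]
wrist_force: [-1.2, -0.1, 7.2]
width: 0.0298
```

Call:
play_rows --rows '[{"linear": [0, 0, 0.1], "spin": 0}, {"linear": [0, 0, 0.1], "spin": 0}, {"linear": [0, 0, 0.1], "spin": 0}, {"linear": [0, 0, 0.1], "spin": 0}, {"linear": [0, 0, 0], "spin": 0}]'

```text
time: 14.95
tool_pos: [0.5283, 0.177, 0.1868]
ee_rot: [3.139, -0.002, 1.396]
wrist_force: [-0.5, -0.2, 6.5]
width: 0.0297
```

The force is steady at about 8 N, so the stub is sliding.

Call:
play_rows --rows '[{"linear": [0, 0, 0.12], "spin": 0}, {"linear": [0, 0, 0.12], "spin": 0}, {"linear": [0, 0, 0.12], "spin": 0}, {"linear": [0, 0, 0.12], "spin": 0}, {"linear": [0, 0, 0.12], "spin": 0}, {"linear": [0, 0, 0], "spin": 0}]'

```text
time: 15.45
tool_pos: [0.5283, 0.177, 0.1807]
ee_rot: [3.139, -0.002, 1.396]
wrist_force: [-0.3, 0.2, 5.4]
width: 0.0297
```

Call:
play_rows --rows '[{"linear": [0, 0, 0.12], "spin": 0}, {"linear": [0, 0, 0.12], "spin": 0}, {"linear": [0, 0, 0.12], "spin": 0}, {"linear": [0, 0, 0.12], "spin": 0}, {"linear": [0, 0, 0], "spin": 0}]'

```text
time: 15.87
tool_pos: [0.5283, 0.177, 0.1759]
ee_rot: [3.139, -0.002, 1.396]
wrist_force: [-1.4, -0.5, 6.5]
width: 0.0297
```

Call:
play_rows --rows '[{"linear": [0, 0, 0.12], "spin": 0}, {"linear": [0, 0, 0.12], "spin": 0}, {"linear": [0, 0, 0.12], "spin": 0}, {"linear": [0, 0, 0.12], "spin": 0}, {"linear": [0, 0, 0], "spin": 0}]'

```text
time: 16.28
tool_pos: [0.528, 0.1769, 0.1704]
ee_rot: [3.14, -0.001, 1.396]
wrist_force: [0.5, 0.5, -0.6]
width: 0.0296
```

The force fell back to the free value with the tip near 0.066. I'll go 3 mm more to confirm, then draw out.

Call:
play_rows --rows '[{"linear": [0, 0, 0.1], "spin": 0}, {"linear": [0, 0, 0.1], "spin": 0}, {"linear": [0, 0, 0.1], "spin": 0}, {"linear": [0, 0, 0], "spin": 0}, {"linear": [0, 0, 0], "spin": 0}, {"linear": [0, 0, 0], "spin": 0}]'

```text
time: 16.78
tool_pos: [0.5274, 0.1766, 0.1665]
ee_rot: [-3.141, 0.0, 1.396]
wrist_force: [-0.3, 1.0, -1.8]
width: 0.0294
```

Call:
play_rows --rows '[{"linear": [0, 0, -0.3], "spin": 0}, {"linear": [0, 0, -0.6], "spin": 0}, {"linear": [0, 0, -0.8], "spin": 0}, {"linear": [0, 0, -1.0], "spin": 0}, {"linear": [0, 0, -1.0], "spin": 0}, {"linear": [0, 0, -1.0], "spin": 0}, {"linear": [0, 0, -1.0], "spin": 0}, {"linear": [0, 0, -1.5], "spin": 0}, {"linear": [0, 0, -1.5], "spin": 0}, {"linear": [0, 0, -1.5], "spin": 0}, {"linear": [0, 0, -0.8], "spin": 0}, {"linear": [0, 0, -0.3], "spin": 0}]'

```text
time: 17.78
tool_pos: [0.5282, 0.1767, 0.2825]
ee_rot: [3.138, -0.002, 1.396]
wrist_force: [-0.3, 0.8, -1.6]
width: 0.0296
```

Call:
play_rows --rows '[{"linear": [0, 0, 0], "spin": 0}, {"linear": [0, 0, 0], "spin": 0}, {"linear": [0, 0, 0], "spin": 0}]'

```text
time: 18.03
tool_pos: [0.5271, 0.1765, 0.2786]
ee_rot: [-3.14, 0.001, 1.396]
wrist_force: [-0.4, 0.4, -2.6]
width: 0.0296
```

Run:
```python
from h import *
o=robot.get_obs(); print(o["time"],o["tool_pos"],o["ee_rot"],o["wrist_force"],o["width"])
p=eyes.snapshot("wrist");s=eyes.snapshot("side"); c=eyes.snapshot("scene")
g=[cv2.resize(p["frame"][100:300,220:420],(400,400),interpolation=cv2.INTER_CUBIC)]
for q,n in((s,"side"),(c,"scene")):
    u,v=proj(q,(.53,.18,.06)); g.append(cv2.resize(q["frame"][int(v)-55:int(v)+45,int(u)-50:int(u)+50],(400,400),interpolation=cv2.INTER_CUBIC))
cv2.imwrite("pics/j.png",cv2.resize(np.hstack(g),None,fx=.66,fy=.66)[:,:,::-1])
for q in(p,s,c):
    for k in("stub","spool"): print(k,[(d["conf"],d["box"]) for d in finder.silhouettes(q,k)])
np.save("pj.npy",dict(p=p,o=o),allow_pickle=True)
```

```text
18.0333 [0.52710738 0.17647371 0.27863537] [-3.13955575e+00  7.83281123e-04  1.39575817e+00] [-0.41672226  0.39303614 -2.62573715] 0.0295958323532176
stub []
spool [(0.75, [323.4, 185.6, 49.1, 44.9])]
stub []
spool [(0.79, [270.7, 188.4, 18.8, 27.2])]
stub []
spool [(0.97, [383.6, 241.3, 22.9, 32.6])]
```

View pics/j.png

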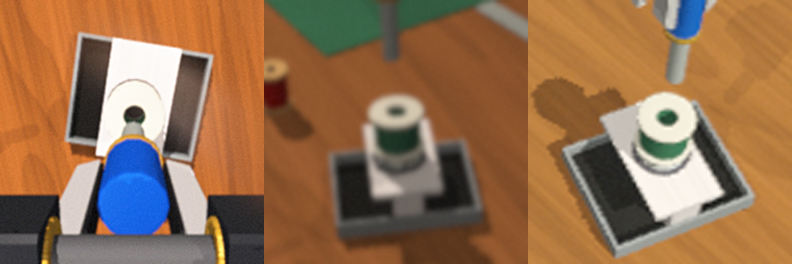

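The bore is empty and dark in all three crops, and the spool is back up. The stub is hidden under the plate and nothing lies outside the tray. Now I return to the rod's original hole.

Call:
play_rows --rows '[{"linear": [-1.5, 0.4, 0], "spin": 0}, {"linear": [-2.5, 0.6, 0], "spin": 0}, {"linear": [-3.0, 0.7, 0], "spin": 0}, {"linear": [-3.0, 0.7, 0], "spin": 0}, {"linear": [-3.0, 0.7, 0], "spin": 0}, {"linear": [-3.0, 0.7, 0], "spin": 0}, {"linear": [-3.0, 0.7, 0], "spin": 0}, {"linear": [-3.0, 0.7, 0], "spin": 0}, {"linear": [-3.0, 0.7, 0], "spin": 0}, {"linear": [-3.0, 0.7, 0], "spin": 0}, {"linear": [-3.0, 0.7, 0], "spin": 0}, {"linear": [-3.0, 0.7, 0], "spin": 0}]'

```text
time: 19.48
tool_pos: [0.547, -0.1737, 0.28]
ee_rot: [3.141, -0.0, 1.396]
wrist_force: [0.3, 0.1, -1.0]
width: 0.0293
```

Call:
play_rows --rows '[{"linear": [-2.5, 0.8, 0], "spin": 0}, {"linear": [-2.0, 0.5, 0], "spin": 0}, {"linear": [-1.5, 0.4, 0], "spin": 0}, {"linear": [-0.4, 0.1, 0], "spin": 0}, {"linear": [0, 0, 0], "spin": 0}, {"linear": [0, 0, 0], "spin": 0}, {"linear": [0, 0, 0], "spin": 0}, {"linear": [0, 0, 0], "spin": 0}]'

```text
time: 20.15
tool_pos: [0.5539, -0.237, 0.2803]
ee_rot: [3.141, -0.0, 1.398]
wrist_force: [-0.6, 0.3, -1.1]
width: 0.0297
```

Call:
play_rows --rows '[{"linear": [-0.1, -0.35, 0.5], "spin": 0}, {"linear": [0, 0, 1.0], "spin": 0}, {"linear": [0, 0, 1.2], "spin": 0}, {"linear": [0, 0, 1.2], "spin": 0}, {"linear": [0, 0, 1.2], "spin": 0}, {"linear": [0, 0, 1.2], "spin": 0}, {"linear": [0, 0, 1.0], "spin": 0}, {"linear": [0, 0, 0.6], "spin": 0}, {"linear": [0, 0, 0.2], "spin": 0}, {"linear": [0, 0, 0], "spin": 0}, {"linear": [0, 0, 0], "spin": 0}, {"linear": [0, 0, 0], "spin": 0}]'

```text
time: 21.15
tool_pos: [0.5505, -0.239, 0.1999]
ee_rot: [3.14, 0.001, 1.396]
wrist_force: [-0.2, 0.7, -1.3]
width: 0.0297
```

Run:
```python
from h import *
o=robot.get_obs(); print(o["time"],o["tool_pos"],o["ee_rot"],o["wrist_force"])
p=eyes.snapshot("wrist"); save(p,"k",(275,150,365,230),7)
```

```text
21.15 [ 0.55049342 -0.23896189  0.19989546] [3.13980526e+00 5.35211580e-04 1.39570338e+00] [-0.17363085  0.68717923 -1.31129365]
```

View pics/k.png

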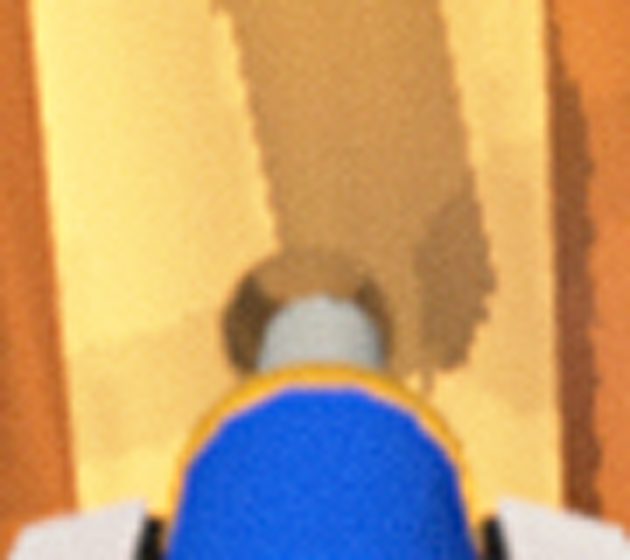

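The hole mouth is centred near crop pixel (306,331) and the tip near (322,358). Allowing for parallax, I shift +1.8 mm in tool x and -2 mm in tool y, then lower.

Call:
play_rows --rows '[{"linear": [0.18, -0.2, 0], "spin": 0}, {"linear": [0, 0, 0.3], "spin": 0}, {"linear": [0, 0, 0.3], "spin": 0}, {"linear": [0, 0, 0.3], "spin": 0}, {"linear": [0, 0, 0.3], "spin": 0}, {"linear": [0, 0, 0.3], "spin": 0}, {"linear": [0, 0, 0.3], "spin": 0}, {"linear": [0, 0, 0], "spin": 0}, {"linear": [0, 0, 0], "spin": 0}]'

```text
time: 21.95
tool_pos: [0.5483, -0.2365, 0.1804]
ee_rot: [-3.141, -0.0, 1.396]
wrist_force: [-0.5, -0.1, -1.6]
width: 0.0295
```

Free at 9 mm deep. I lower most of the way, then finish gently.

Call:
play_rows --rows '[{"linear": [0, 0, 0.5], "spin": 0}, {"linear": [0, 0, 0.7], "spin": 0}, {"linear": [0, 0, 0.7], "spin": 0}, {"linear": [0, 0, 0.7], "spin": 0}, {"linear": [0, 0, 0.7], "spin": 0}, {"linear": [0, 0, 0.7], "spin": 0}, {"linear": [0, 0, 0.7], "spin": 0}, {"linear": [0, 0, 0.5], "spin": 0}, {"linear": [0, 0, 0.3], "spin": 0}, {"linear": [0, 0, 0.1], "spin": 0}, {"linear": [0, 0, 0], "spin": 0}, {"linear": [0, 0, 0], "spin": 0}]'

```text
time: 22.95
tool_pos: [0.5486, -0.2367, 0.1253]
ee_rot: [3.141, 0.0, 1.396]
wrist_force: [0.6, -0.4, -1.1]
width: 0.03
```

Call:
play_rows --rows '[{"linear": [0, 0, 0.1], "spin": 0}, {"linear": [0, 0, 0.1], "spin": 0}, {"linear": [0, 0, 0.1], "spin": 0}, {"linear": [0, 0, 0.05], "spin": 0}, {"linear": [0, 0, 0], "spin": 0}, {"linear": [0, 0, 0], "spin": 0}]'

```text
time: 23.45
tool_pos: [0.5484, -0.2366, 0.1213]
ee_rot: [-3.142, -0.0, 1.396]
wrist_force: [-0.0, 0.2, -0.8]
width: 0.0297
```

Call:
play_rows --rows '[{"linear": [0, 0, 0.05], "spin": 0}, {"linear": [0, 0, 0.05], "spin": 0}, {"linear": [0, 0, 0.05], "spin": 0}, {"linear": [0, 0, 0], "spin": 0}, {"linear": [0, 0, 0], "spin": 0}, {"linear": [0, 0, 0], "spin": 0}]'

```text
time: 23.95
tool_pos: [0.5484, -0.2366, 0.1198]
ee_rot: [-3.142, -0.0, 1.396]
wrist_force: [0.3, 0.2, -1.9]
width: 0.0296
```

Call:
play_rows --rows '[{"linear": [0, 0, 0.05], "spin": 0}, {"linear": [0, 0, 0.05], "spin": 0}, {"linear": [0, 0, 0], "spin": 0}, {"linear": [0, 0, 0], "spin": 0}]'

```text
time: 24.28
tool_pos: [0.5485, -0.2366, 0.1194]
ee_rot: [3.141, 0.0, 1.396]
wrist_force: [-0.8, 0.9, 2.1]
width: 0.0292
```

The shoulder rests on the block. I release and rise straight up.

Call:
play_rows --rows '[{"linear": [0, 0, 0], "spin": 0}, {"linear": [0, 0, 0], "spin": 0}, {"linear": [0, 0, 0], "spin": 0}, {"linear": [0, 0, 0], "spin": 0}, {"linear": [0, 0, 0], "spin": 0}, {"linear": [0, 0, 0], "spin": 0}, {"linear": [0, 0, 0], "spin": 0}, {"linear": [0, 0, 0], "spin": 0}]' --claw 5.5

```text
time: 24.95
tool_pos: [0.5484, -0.2366, 0.1188]
ee_rot: [-3.142, -0.0, 1.396]
wrist_force: [-0.6, -0.2, 0.1]
width: 0.055
```

Call:
play_rows --rows '[{"linear": [0, 0, -0.5], "spin": 0}, {"linear": [0, 0, -1.0], "spin": 0}, {"linear": [0, 0, -1.5], "spin": 0}, {"linear": [0, 0, -1.5], "spin": 0}, {"linear": [0, 0, -1.5], "spin": 0}, {"linear": [0, 0, -1.5], "spin": 0}, {"linear": [0, 0, -1.5], "spin": 0}, {"linear": [0, 0, -1.5], "spin": 0}, {"linear": [0, 0, -1.5], "spin": 0}, {"linear": [0, 0, -1.5], "spin": 0}, {"linear": [0, 0, -0.5], "spin": 0}, {"linear": [0, 0, 0], "spin": 0}]'

```text
time: 25.95
tool_pos: [0.5492, -0.237, 0.2618]
ee_rot: [3.137, 0.002, 1.396]
wrist_force: [0.3, 0.4, 1.7]
width: 0.0549
```

Call:
play_rows --rows '[{"linear": [0, 0, 0], "spin": 0}, {"linear": [0, 0, 0], "spin": 0}, {"linear": [0, 0, 0], "spin": 0}]'

```text
time: 26.2
tool_pos: [0.5479, -0.2363, 0.2574]
ee_rot: [-3.139, -0.001, 1.396]
wrist_force: [0.5, 0.0, -0.1]
width: 0.055
```

Run:
```python
from h import *
o=robot.get_obs(); print(o["time"],o["tool_pos"],o["wrist_force"],o["width"])
p=eyes.snapshot("wrist");s=eyes.snapshot("side"); c=eyes.snapshot("scene")
g=[cv2.resize(p["frame"][60:300,200:440],(260,260))]
for q in(s,c):
    u,v=proj(q,(.55,-.2,.08)); g.append(cv2.resize(q["frame"][max(0,int(v)-65):int(v)+65,int(u)-65:int(u)+65],(260,260),interpolation=cv2.INTER_CUBIC))
cv2.imwrite("pics/l.png",np.vstack([np.hstack(g),cv2.resize(s["frame"][130:330,120:440],(780,488))[:330]])[:,:,::-1])
for n,q in(("wrist",p),("side",s),("scene",c)):
    for k in("rod","stub"): print(n,k,[(round(d["conf"],2),np.round(d["box"]).tolist()) for d in finder.silhouettes(q,k)])
```

```text
26.2 [ 0.54793909 -0.23633541  0.25742452] [ 0.4572431   0.0291435  -0.14983967] 0.05500719514129246
wrist rod [(0.73, [324.0, 195.0, 27.0, 38.0]), (0.69, [397.0, 248.0, 43.0, 52.0]), (0.67, [425.0, 173.0, 82.0, 57.0]), (0.6, [240.0, 188.0, 46.0, 37.0])]
wrist stub []
side rod [(0.82, [366.0, 274.0, 18.0, 32.0]), (0.75, [403.0, 258.0, 24.0, 66.0]), (0.69, [323.0, 298.0, 14.0, 51.0]), (0.65, [421.0, 294.0, 29.0, 71.0])]
side stub []
scene rod [(0.98, [230.0, 136.0, 19.0, 32.0]), (0.74, [299.0, 146.0, 12.0, 38.0]), (0.59, [239.0, 176.0, 23.0, 51.0]), (0.49, [270.0, 151.0, 9.0, 21.0])]
scene stub [(0.49, [249.0, 140.0, 22.0, 24.0])]
```

View pics/l.png

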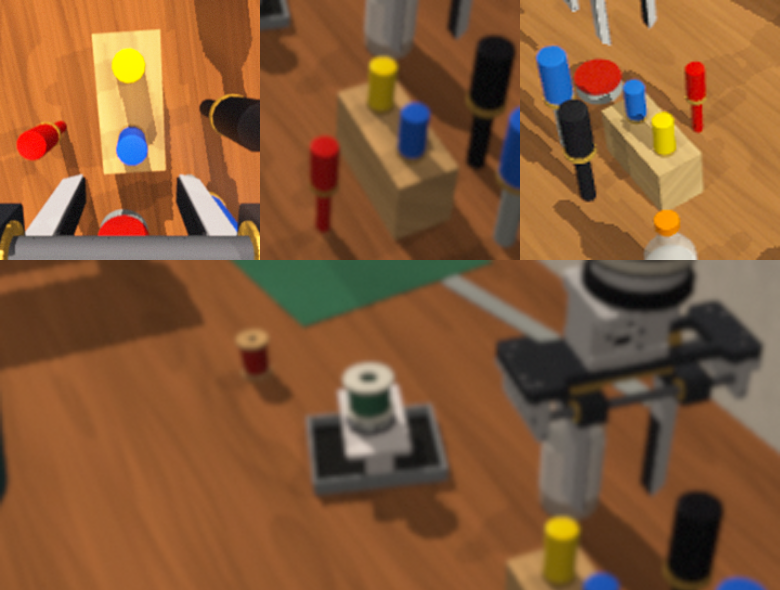

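The rod stands upright in its hole with its shoulder on the block, and the awl and look-alikes have not moved. The spool is up and its bore is dark. Handing in.

```bash
python3 -c "
from bench import robot
print(robot.close_job())"
```

```text
the job is handed in; nothing more can be done
None
```

I pushed the stub out of the spool, stood the rod back in its original hole in the block, let go, and handed the job in at about 26 s.

- **Choosing the rod:** I took the smaller blue-handled rod from the block. The large blue, black and red look-alikes were left alone.
- **Pushing the stub:** The rod met the stub with its tip about 17 mm below the spool's top. It slid at roughly 7–9 N, which is about 6 mm of spring travel by calculation, under the 10 mm limit. The force fell back to its free value when the tip reached the spool's lower end.
- **Last checks:** The bore looks empty from above and the spool looks back at its free height. The rod stands in its hole with its shoulder on the block, the gripper is clear at about zero force, and none of the other things in view has shifted.
- **Not confirmed:** I could not see the stub in the tray, because the bridge plate hides that spot. That it dropped there rests on the force drop and the empty bore. In the final check the network also gave one low-confidence "stub" report in the scene view, but it fell on the red pin tin and is a false hit.
- **Disagreement on the way:** The wrist camera showed the rod sitting about 3 mm off-centre in the grip, which the fixed cameras could not confirm. I corrected by the wrist view, and the rod entered both the spool and the block hole without touching.

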